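# Release the extraction key left latched in

### The arm

A 6-joint arm with a two-finger parallel gripper is mounted at the origin on the work surface. World frame = base frame: x ahead of the robot, y to its left, z up, the work surface at z = 0. Lengths are in mm, angles in rad, forces in N, time in s.
With the tool pointing down it reaches from about 375 to 925 mm from the base axis. Payload 5.7 kg.
Tool frame: the origin (TCP) lies midway between the tips of the shut fingers; the grasp point (between the pads) lies 19 mm behind it (manip.hold_point_z is the distance from the TCP to the grasp point, in mm); z points along the fingers, y is the direction in which the jaws open and shut (so a half turn about z gives the same grasp; the last joint's range is limited). The gripper opens to 85 mm and grips with 20 to 120 N. Pads are 22 mm wide; open, the fingers measure 114 mm over their backs; the gripper's body (76 mm by 85 mm) begins 54 mm behind the grasp point. The pads swing forward as they close: fully open they stand 13 mm farther back than shut.
Start: joints at [-1.41, 0.359, 1.51, -0, 1.272, -0.115], TCP at [163.375, -577.294, 201.867] pointing down, gripper open.
Joint ranges: [-2.97, 2.97], [-1.01, 2.36], [0.21, 2.38], [-0.96, 4.11], [0.2, 2.71], [-2.98, 2.98]. Speed limits (rad/s): [2.39, 2.39, 3.14, 3.14, 3.14, 3.14].

### API

Orientations are given as a unit quaternion [x, y, z, w].
In Python, from plant import manip gives the robot as it stands. The module is installed in compiled form; this text tells all that it offers.
- The arm moves only by the shell command python3 -m crank 'ROWS' [FORCE]. ROWS is JSON, a list of rows, each a list of 5 numbers: the shift along the tool's x, y, z each as a share of 20 mm, from -1 to 1, then the turn about the tool's z as a share of 0.1 rad, from -1 to 1, then the closure, from -1 (fully open) to 1 (shut). A call has 1 to 10 rows; each row shifts and turns the pose as measured when the row begins, along the tool's axes as they then stand; what a row does not reach is not made up. A row lasts 1/8 s, in which the tool goes at most 62.5 mm and 10.7 degrees, less where a joint would pass 70% of its speed; a pose out of reach is approached as far as the arm can. A call with a number of a shift or a turn outside -1 to 1 is refused whole. A call with a gripper value outside its range is refused whole. The fingers move at their own pace and stop on an object; FORCE is the grip in N (left out, the last holds). Time passes only in rows, so rows that do not move let the fingers close. It gives the time, the measured TCP pose, the force and the opening at its end, in the units of the state.
- manip.sense(): the state, without advancing time (a new reading comes with each control period).
- manip.get_image(name): name is "scene" or "top" or "wrist"; returns a dict with "img" (384x512x3 uint8, red, green, blue), "z_map" (384x512 float32, mm along the optical axis (not along the pixel's ray), 0 where there is no reading), "vfov" (degrees; the focal length in pixels is half the picture's height over the tangent of half this angle, whatever the lens; pixels are square), "cx", "cy" (the principal point, pixels), "R" (3x3) and "t" (3): a world point X has camera coordinates R X + t. Camera axes: x right, y down, z forward; pixel columns grow to the right and rows downward; lengths in mm; the calibration is good to about 2 mm. A picture is of the moment at which its call begins.
- manip.sign_off(): hands the job in, once; it reports no verdict.
Trained networks look in the newest picture that a camera, given by its name, has taken for a name from the list of things; names that differ only in an ending like _2 or _b are one class to them, and where a whole thing is asked for, a point or a joint stands for the part that bears it (a point fixed in the world has none). Each returns a list of dicts, best first, with "confidence" (0 to 1); they miss things now and then, are a little off and sometimes report something else, mostly with a low value. They report only what shows in the picture. A call takes as long as a camera call.
- manip.silhouettes(camera, label): "region" (384x512 bool, what is visible of it) and "rect" ([left, top, width, height] in pixels, round what is visible of it).
The state is a dict: "time_s": time; "qpos": joint angles; "qd": joint speeds; "tau": joint torques, N m; "ee_pos": TCP position; "ee_rot": TCP orientation; "wrist_force": force on the tool from outside, world axes, zero at the start; "ft_torque": the same for the moment, N m; "gripper_width": finger opening in mm.
Only numpy, scipy, OpenCV 4.12 (cv2) and the standard library are available. Lean on these libraries where they do the work, as an engineer would, in place of code of your own. Each camera call takes 0.05 s, during which the arm holds its last target.

### The job

The grey box on the welding bench has a row of four identical push-on, push-off keys, one for each bay's fume-extraction damper, and one of them has been left latched in. Tap them lightly with the fingertips to feel which one already sits down, then press that one right in and let go, so that it springs back and all four keys stand up. Do not push any of the others in until it latches, and leave the spray can, the angle offcut and the wrench lying where they are.

Things in the scene. Friction and masses are not known exactly. Their poses are not given: they have to be found in the camera images.
- box: Push-button box of grey die-cast metal and lid, fixed to the bench top: 100 mm (its x) by 270 mm (its y) by 62 mm high, a small fixing lug at each end. Origin at the centre of its underside on the bench; z up, y along the row of keys. The flat lid is 62 mm above the bench; on it only the key caps stand higher than 3 mm.
- place_1 (a point): Fixed point on the lid surface under the centre of the key at the +y end (the robot's left at yaw 0), 62 mm above the bench; z up. Keys are 55 mm apart along the box's y. Each: square black cap 30 by 30 mm in a steel bezel 40 mm square, 3 mm high; moves straight down. Cap top above this point: 14 mm when up, about 10 mm when latched in, 7 mm at the bottom stop.
- place_2 (a point): Fixed point on the lid surface under the centre of the key at the second place from +y, 62 mm above the bench; z up. Key as at place_1. Feel of every key: one that is up gives way from 3 N, then 0.7 N per mm (about 5 N at 3 mm); the latched one gives nothing until about 6 N. The bottom stop is met at about 8 N, slowly pressed.
- place_3 (a point): Fixed point on the lid surface under the centre of the key at the third place from +y, 62 mm above the bench; z up. Key as at place_1. Latch of every key: one that is up and is pushed 5.5 mm or more below its up height latches in; under 4 mm is a safe tap. The latched one comes back up by itself when pressed to the bottom stop (3 mm below where it sits) and let go. Press at 50 mm/s or slower.
- place_4 (a point): Fixed point on the lid surface under the centre of the key at the -y end, 62 mm above the bench; z up. Key as at place_1. One of the four, a different one each time, is latched in at the start.
- spray_can: Bystander: bare aluminium spray can with a white cap, 53 mm across, 150 mm tall, standing loose off the +y end of the box (the robot's left). Origin at the centre of its underside.
- angle_offcut: Bystander: loose offcut of steel angle, 70 mm long (its y), 40 mm wide and 40 mm high, lying on the robot's side of the box. Origin at the centre of its underside.
- wrench: Bystander: loose steel wrench 170 mm long (along its x), lying on the far side of the box. Origin under its middle.

How it is judged:
By the outcome, as a careful person would: the job done as asked, in the order asked, and still so for the second after the job is handed in, with the robot touching nothing.
It also fails if it takes over 50 s, if anything falls off the work surface, if the arm or the gripper's body presses on something with over 40 N, if the wrist force passes 120 N, or if a joint passes its speed limit or range.

## Working session

There is one attempt and no reset: what is moved stays moved. The work goes in short steps, Python scripts to look and compute and a shell command to move; the robot and the scene stay as the last step left them, time stands still between calls to the robot, and variables do not carry over. Pictures are saved under pics/ and viewed, and the job is handed in when it is done.

```bash
mkdir -p pics; cat > h.py <<'E'
import numpy as np, cv2
from plant import manip
def px2w(im,u,v,z=None):
    f=im["img"].shape[0]/2/np.tan(np.radians(im["vfov"])/2)
    R=np.array(im["R"]);t=np.array(im["t"])
    if z is None: z=im["z_map"][int(v),int(u)]
    c=np.array([(u-im["cx"])/f*z,(v-im["cy"])/f*z,z])
    return R.T@(c-t)
def ray_at(im,u,v,h):
    o=px2w(im,u,v,0.); p=px2w(im,u,v,1000.)
    s=(h-o[2])/(p[2]-o[2]); return o+s*(p-o)
def w2px(im,X):
    f=im["img"].shape[0]/2/np.tan(np.radians(im["vfov"])/2)
    c=np.array(im["R"])@np.array(X)+np.array(im["t"])
    return im["cx"]+f*c[0]/c[2], im["cy"]+f*c[1]/c[2]
E
python3 - <<'E'
from h import *
for n in ["scene","top"]:
    im=manip.get_image(n); cv2.imwrite(f"pics/{n}0.png",im["img"][:,:,::-1])
    import pickle; pickle.dump(im,open(f"{n}.pkl","wb"))
    for l in ["box","spray_can","angle_offcut","wrench"]:
        for d in manip.silhouettes(n,l)[:2]: 
            m=d["region"]; v,u=np.nonzero(m)
            P=np.array([px2w(im,a,b) for a,b in zip(u[::5],v[::5]) if im["z_map"][b,a]>0])
            print(n,l,round(d["confidence"],2),d["rect"],np.round(P.mean(0)),np.round(np.percentile(P,2,axis=0)),np.round(np.percentile(P,98,axis=0)))
s=manip.sense();print(s["time_s"],s["ee_pos"],s["ee_rot"],s["wrist_force"],s["gripper_width"])
E
```

```text
scene box 0.94 [163.0, 125.5, 79.2, 91.3] [595.  -8.  53.] [ 489. -159.    7.] [655.  92.  65.]
scene box 0.39 [256.0, 168.3, 27.5, 32.6] [473.  94.  14.] [454.  57.   3.] [499. 127.  40.]
scene spray_can 0.58 [208.8, 169.5, 37.8, 85.6] [644. 191.  85.] [618. 164.   5.] [662. 205. 151.]
scene angle_offcut 0.75 [253.9, 164.2, 28.5, 37.7] [474.  94.  14.] [452.  56.   2.] [502. 127.  41.]
scene wrench 0.97 [136.3, 161.0, 16.2, 40.6] [691. -87.   7.] [ 656. -170.    1.] [728. -17.  10.]
top box 0.63 [262.6, 147.8, 133.2, 83.6] [561. -27.  59.] [ 482. -153.   16.] [639. 102.  67.]
top angle_offcut 0.74 [255.2, 217.4, 38.3, 26.0] [476.  90.  11.] [451.  57.   0.] [499. 123.  42.]
top wrench 0.71 [317.2, 118.8, 70.3, 36.3] [688. -90.   7.] [ 651. -168.   -1.] [730. -18.  12.]
top wrench 0.15 [259.8, 150.9, 137.0, 85.4] [560. -28.  58.] [ 481. -158.    8.] [640. 101.  67.]
0.5 [ 163.37149343 -577.25406056  201.82589501] [ 9.90506236e-01  1.37467772e-01 -6.29942729e-06 -9.35089477e-05] [-0.29347445  0.41388952 -0.56018495] 85.29011146685325
```

```bash
python3 - <<'E'
from h import *
import pickle
im=pickle.load(open("top.pkl","rb"))
g=cv2.resize(im["img"][90:270,220:430,::-1],None,fx=3.8,fy=3.3,interpolation=cv2.INTER_CUBIC)
g=cv2.resize(im["img"][100:250,230:420,::-1],None,fx=4,fy=4,interpolation=cv2.INTER_CUBIC)
cv2.imwrite("pics/top0z.png",g)
print(im["vfov"],im["t"])
E
```

```text
45.51632198872912 [147.17732174 567.17951977 910.81167429]
```

View pics/top0z.png

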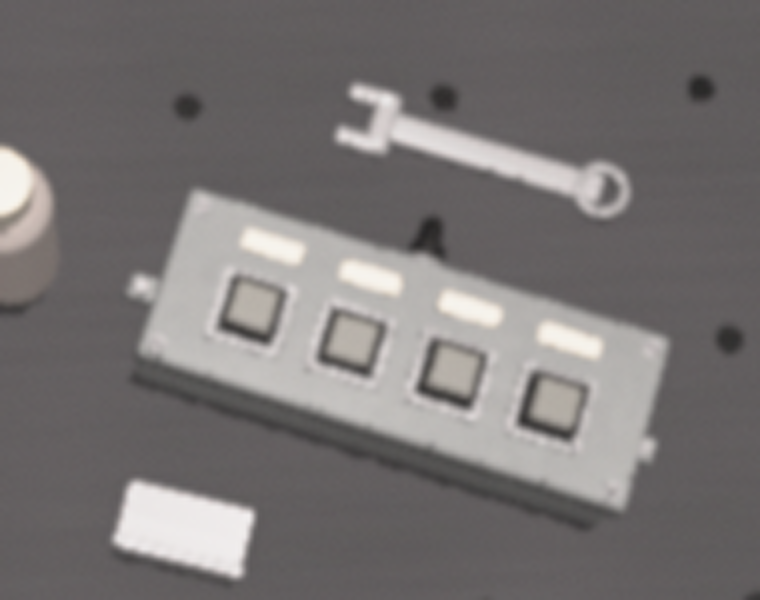

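View pics/scene0.png

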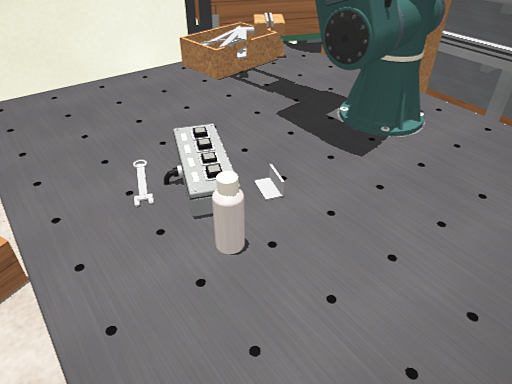

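The top crop shows the four keys at crop pixels (256,304), (353,338), (453,371) and (553,404), with lid corners at (197,190), (667,340), (620,508) and (140,357). The can is off the +y end, the angle is on the near side and the wrench is on the far side. Next I'll get the positions.

```bash
python3 - <<'E'
from h import *
import pickle
im=pickle.load(open("top.pkl","rb"))
c=[np.array(p)/4-0.375+np.array([230,100]) for p in [(197,190),(667,340),(620,508),(140,357)]]
C=[ray_at(im,*p,62) for p in c]; print(np.round(C,1)); print("center",np.mean(C,0), [np.linalg.norm(C[i]-C[(i+1)%4]) for i in range(4)])
d=C[0]-C[1]; e=C[3]-C[2]
print("yaw",np.arctan2(-d[0],d[1]),np.arctan2(-e[0],e[1]))
K=[]
for p in [(256,304),(353,338),(453,371),(553,404)]:
    u,v=np.array(p)/4-0.375+np.array([230,100])
    w=ray_at(im,u,v,76); K.append(w)
    z=im["z_map"][int(v)-2:int(v)+4,int(u)-2:int(u)+4]
    print(np.round(w,1), "depth pt",np.round(px2w(im,u,v,np.median(z)),1), np.round(z.std(),1))
K=np.array(K);print(np.linalg.norm(np.diff(K,axis=0),axis=1)); dd=K[0]-K[3];print(np.arctan2(-dd[0],dd[1]),K.mean(0))
s=manip.sense();from scipy.spatial.transform import Rotation as Ro
print(Ro.from_quat(s["ee_rot"]).as_matrix().round(3))
sc=pickle.load(open("scene.pkl","rb"))
g=sc["img"][:,:,::-1].copy()
for k in K: 
    u,v=w2px(sc,k); cv2.circle(g,(int(round(u)),int(round(v))),1,(0,0,255),-1)
cv2.imwrite("pics/sc1.png",cv2.resize(g[110:230,120:290],None,fx=4.5,fy=4.5))
E
```

```text
[[ 654.9   75.5   62. ]
 [ 562.9 -170.3   62. ]
 [ 474.3 -136.8   62. ]
 [ 563.6  110.    62. ]]
center [563.92342672 -30.42611515  62.        ] [np.float64(262.5301939960474), np.float64(94.68482826353414), np.float64(262.4348968038137), np.float64(97.64443520984528)]
yaw -0.35829300040850465 -0.3470139940041285
[586.9  48.2  76. ] depth pt [586.7  48.2  76.9] 1.6
[566.8  -1.7  76. ] depth pt [567.3  -2.   73.8] 1.9
[547.3 -52.7  76. ] depth pt [547.  -52.4  77.5] 2.1
[ 528.  -103.3   76. ] depth pt [ 527.9 -103.1   76.9] 2.1
[53.7445109  54.60536014 54.15422505]
-0.37102351256060384 [557.26669023 -27.3733492   76.        ]
[[ 0.962  0.272 -0.   ]
 [ 0.272 -0.962  0.   ]
 [ 0.    -0.    -1.   ]]
```

View pics/sc1.png

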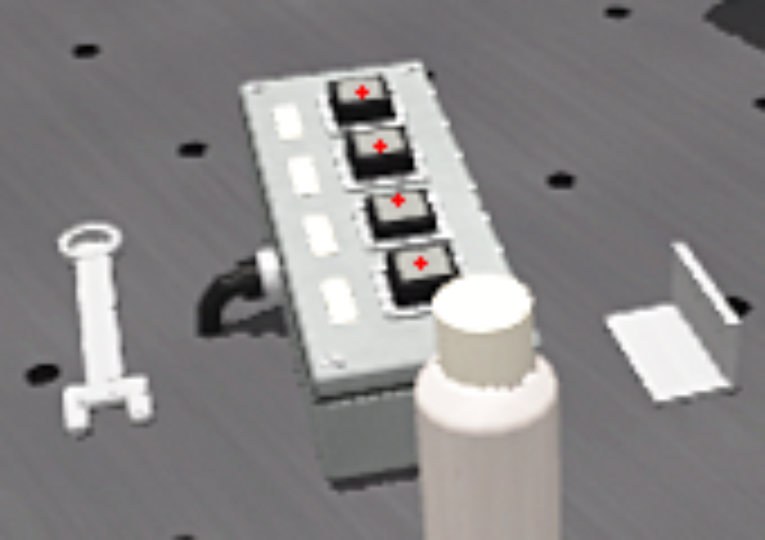

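Both cameras agree on the key centres: the red marks sit on the caps. Spacing is about 54 to 55 mm and yaw about -0.36. Moving above key 4 with the fingers shut.

```bash
python3 -m crank '[[1,-0.74,0,0,1],[1,-0.74,0,0,1],[1,-0.74,0,0,1],[1,-0.74,0,0,1],[1,-0.74,0,0,1],[1,-0.74,0,0,1],[1,-0.74,0,0,1],[1,-0.74,0,0,1],[1,-0.74,0,0,1],[1,-0.74,0,0,1]]' 30; python3 -m crank '[[1,-0.74,0,0,1],[1,-0.74,0,0,1],[1,-0.74,0,0,1],[1,-0.74,0,0,1],[1,-0.74,0,0,1],[1,-0.74,0,0,1],[1,-0.74,0,0,1],[1,-0.74,0,0,1],[1,-0.74,0,0,1],[1,-0.74,0,0,1]]'
```

```text
time_s: 1.75
ee_pos: [325.6, -360.9, 202.8]
ee_rot: [0.99, 0.14, 0.001, -0.001]
wrist_force: [0.4, -0.5, 0.5]
gripper_width: -0.3
time_s: 3.0
ee_pos: [479.3, -138.2, 205.1]
ee_rot: [0.989, 0.145, 0.002, -0.001]
wrist_force: [0.0, -1.1, 0.3]
gripper_width: -0.1
```

```bash
python3 -m crank '[[0,0,0.6,1,1],[0,0,0.6,1,1],[0,0,0.6,1,1],[0,0,0.6,1,1],[0,0,0.6,1,1],[0,0,0.6,1,1],[0,0,0.6,0.6,1],[0,0,0,0,1]]'
cat > go.py <<'E'
import sys
from h import *
from scipy.spatial.transform import Rotation as Ro
K={1:(586.9,48.2),2:(566.8,-1.7),3:(547.3,-52.7),4:(528.,-103.3)}
s=manip.sense();M=Ro.from_quat(s["ee_rot"]).as_matrix()
k=K[int(sys.argv[1])];z=float(sys.argv[2])
print("t",s["time_s"],"pos",s["ee_pos"].round(2),"F",s["wrist_force"].round(2),"yaw",np.arctan2(M[1,0],M[0,0]).round(3),"zax",M[:,2].round(3))
print("shares",((M.T@(np.array([*k,z])-s["ee_pos"]))/20).round(2))
E
python3 go.py 4 92
```

```text
time_s: 4.0
ee_pos: [477.1, -122.8, 120.4]
ee_rot: [0.982, -0.188, 0.002, -0.003]
wrist_force: [0.1, 0.1, 0.3]
gripper_width: 0.2
t 4.0 pos [ 477.06 -122.78  120.44] F [0.12 0.13 0.32] yaw -0.378 zax [ 0.005  0.004 -1.   ]
shares [ 2.   -1.84  1.44]
```

```bash
python3 -m crank '[[0.7,-0.65,0.3,0,1],[0.7,-0.65,0.3,0,1],[0.6,-0.54,0.5,0,1],[0,0,0.2,0,1],[0,0,0,0,1]]';python3 go.py 4 80
python3 - <<'E'
from h import *
im=manip.get_image("wrist"); cv2.imwrite("pics/w1.png",im["img"][:,:,::-1])
im=manip.get_image("top"); cv2.imwrite("pics/t1.png",cv2.resize(im["img"][100:250,230:420,::-1],None,fx=4,fy=4))
E
```

```text
time_s: 4.62
ee_pos: [533.5, -100.2, 94.1]
ee_rot: [0.983, -0.185, 0.004, -0.002]
wrist_force: [-1.5, -0.5, -0.3]
gripper_width: -0.2
t 4.625 pos [ 533.54 -100.23   94.14] F [-1.54 -0.45 -0.32] yaw -0.373 zax [ 0.008  0.003 -1.   ]
shares [-0.21  0.25  0.7 ]
```

View pics/w1.png

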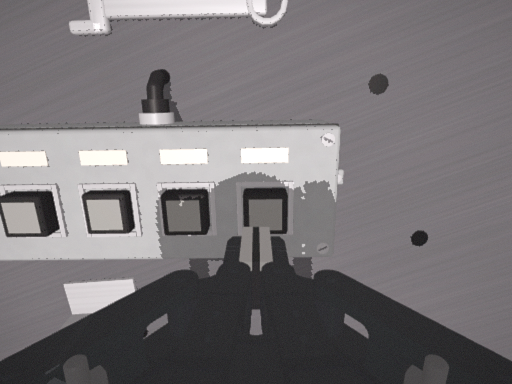

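View pics/t1.png

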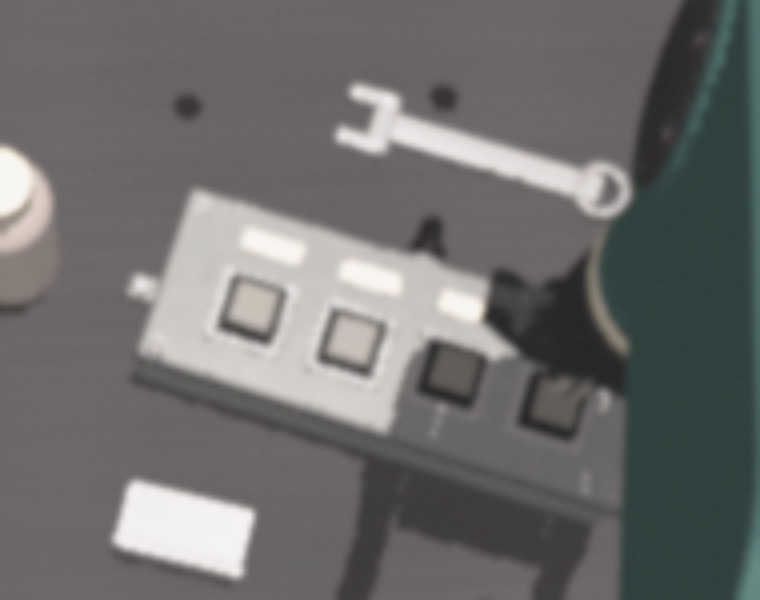

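The wrist view shows keys at (265,210), (186,213), (107,211) and (25,215), with the fingertips near column 256 by key 4. I'll cross-check positions from this camera.

```bash
python3 - <<'E'
from h import *
im=manip.get_image("wrist")
for p in [(265,208.5),(184,213),(104,211),(23,215)]: print(np.round(ray_at(im,*p,74),1), px2w(im,*p).round(1))
s=manip.sense()["ee_pos"]; print(s, w2px(im,s))
E
python3 go.py 4 80
```

```text
[ 532.  -107.4   74. ] [ 532.4 -107.5   75.1]
[548.9 -55.3  74. ] [549.  -55.4  74.4]
[569.8  -5.4  74. ] [569.5  -3.9  71.6]
[587.3  47.5  74. ] [587.4  46.7  74.8]
[ 533.59266277 -100.63404206   94.88552707] (np.float64(254.41694920936573), np.float64(221.83006153180733))
t 4.775 pos [ 533.59 -100.63   94.89] F [-0.95  0.29 -0.73] yaw -0.374 zax [ 0.009  0.003 -1.   ]
shares [-0.22  0.23  0.74]
```

```bash
python3 - <<'E'
from h import *
im=manip.get_image("wrist"); cv2.imwrite("pics/w2.png",cv2.resize(im["img"][160:280,0:200,::-1],None,fx=4,fy=4))
cv2.imwrite("pics/w3.png",cv2.resize(im["img"][160:280,140:340,::-1],None,fx=4,fy=4))
E
```

```text
(no output)
```

View pics/w3.png

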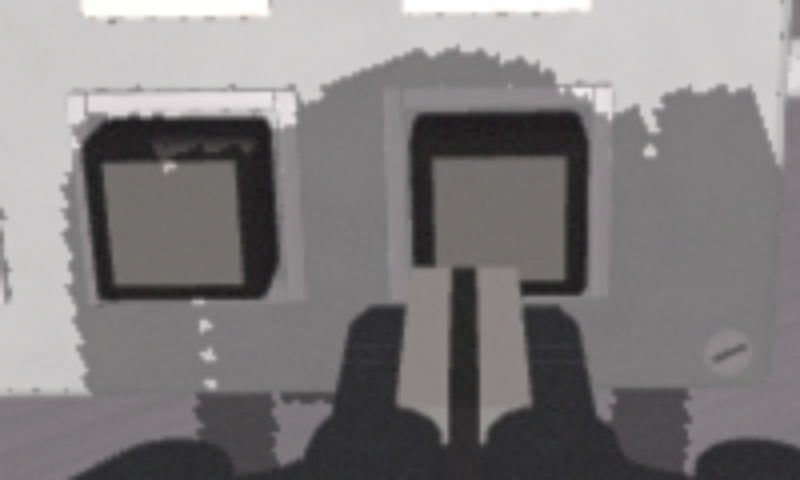

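View pics/w2.png

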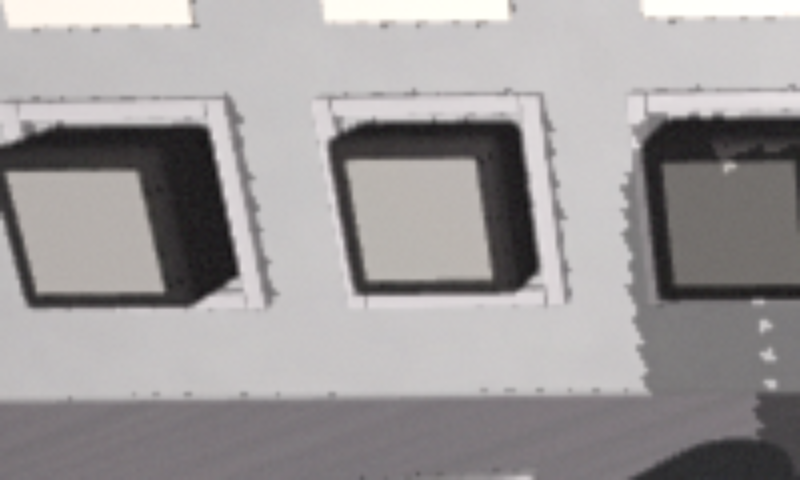

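```bash
sed -i 's/^K=.*/K={1:(586.7,47.5),2:(567.3,-2.7),3:(547.6,-53.8),4:(529.,-104.8)}/' go.py; python3 go.py 4 80; python3 -m crank '[[-0.15,0.3,0.4,0,1],[0,0.05,0.3,0,1],[0,0,0,0,1]]'; python3 go.py 4 77
```

```text
t 4.825 pos [ 533.64 -100.72   95.02] F [0.21 0.09 0.18] yaw -0.374 zax [ 0.01   0.003 -1.   ]
shares [-0.15  0.28  0.75]
time_s: 5.2
ee_pos: [527.3, -107.0, 80.4]
ee_rot: [0.982, -0.186, 0.005, -0.002]
wrist_force: [-0.3, -0.3, -0.2]
gripper_width: 0.2
t 5.2 pos [ 527.29 -107.04   80.36] F [-0.34 -0.27 -0.21] yaw -0.375 zax [ 0.01   0.003 -1.   ]
shares [ 0.04 -0.13  0.17]
```

```bash
for i in 1; do python3 -m crank '[[0.04,-0.13,0.1,0,1],[0,0,0,0,1]]'; done; python3 go.py 4 76; python3 -m crank '[[0,0,0.07,0,1],[0,0,0,0,1]]'; python3 go.py 4 76
```

```text
time_s: 5.45
ee_pos: [529.2, -104.9, 78.3]
ee_rot: [0.982, -0.187, 0.005, -0.002]
wrist_force: [-0.5, -0.4, 0.3]
gripper_width: -0.3
t 5.45 pos [ 529.16 -104.88   78.26] F [-0.5  -0.44  0.25] yaw -0.375 zax [ 0.01   0.003 -1.   ]
shares [-0.01  0.    0.11]
time_s: 5.7
ee_pos: [529.5, -104.7, 76.9]
ee_rot: [0.982, -0.186, 0.005, -0.002]
wrist_force: [-0.7, 0.5, -0.6]
gripper_width: 0.2
t 5.7 pos [ 529.48 -104.74   76.92] F [-0.75  0.46 -0.63] yaw -0.375 zax [ 0.01   0.003 -1.   ]
shares [-0.02  0.01  0.05]
```

```bash
python3 -m crank '[[0,0,0.06,0,1],[0,0,0,0,1]]'; python3 go.py 4 76; python3 -m crank '[[0,0,0.06,0,1],[0,0,0,0,1]]'; python3 go.py 4 76
```

```text
time_s: 5.95
ee_pos: [529.6, -104.7, 75.7]
ee_rot: [0.982, -0.186, 0.005, -0.002]
wrist_force: [-0.1, -0.2, -0.4]
gripper_width: 0.1
t 5.95 pos [ 529.58 -104.72   75.72] F [-0.09 -0.23 -0.41] yaw -0.375 zax [ 0.01   0.003 -1.   ]
shares [-0.03  0.01 -0.01]
time_s: 6.2
ee_pos: [529.6, -104.7, 74.4]
ee_rot: [0.982, -0.186, 0.005, -0.002]
wrist_force: [0.2, 0.3, 0.6]
gripper_width: -0.4
t 6.2 pos [ 529.6  -104.73   74.45] F [0.18 0.28 0.63] yaw -0.375 zax [ 0.01   0.003 -1.   ]
shares [-0.03  0.01 -0.08]
```

```bash
python3 -m crank '[[0,0,0.04,0,1],[0,0,0,0,1]]'; python3 -m crank '[[0,0,0.04,0,1],[0,0,0,0,1]]'|grep -E "ee_pos|force"
```

```text
time_s: 6.45
ee_pos: [529.6, -104.7, 73.6]
ee_rot: [0.982, -0.186, 0.005, -0.002]
wrist_force: [0.4, 0.5, -0.6]
gripper_width: 0.4
ee_pos: [529.6, -104.8, 72.8]
wrist_force: [0.0, 0.3, -0.2]
```

```bash
python3 -m crank '[[0,0,0.03,0,1],[0,0,0,0,1]]'|grep -E "ee_pos|force"; python3 - <<'E'
from h import *
im=manip.get_image("wrist"); cv2.imwrite("pics/w4.png",cv2.resize(im["img"][140:290,170:360,::-1],None,fx=4,fy=4))
P=np.array([[px2w(im,u,v)[2] for u in range(258,278,2)] for v in range(196,215,3)]);print(P.round(1))
im=manip.get_image("scene"); cv2.imwrite("pics/s4.png",cv2.resize(im["img"][100:220,130:290,::-1],None,fx=5,fy=5))
E
```

```text
ee_pos: [529.6, -104.7, 72.1]
wrist_force: [0.4, -0.6, 1.1]
[[65.9 65.1 67.1 66.8 65.3 64.9 64.2 65.5 65.  65.8]
 [71.8 71.3 71.2 72.8 71.4 71.2 72.1 71.9 71.8 71.7]
 [73.2 74.4 73.6 74.1 74.  75.1 74.  73.2 74.1 74.4]
 [74.4 75.8 75.7 74.3 74.2 74.3 73.  74.9 74.8 74.7]
 [75.1 74.4 74.7 74.8 75.5 74.6 76.1 74.4 74.7 74.9]
 [74.8 75.4 75.5 74.  74.2 74.8 75.6 75.2 75.6 75.3]
 [75.5 75.5 75.6 74.4 74.9 75.6 75.1 75.  74.6 74.9]]
```

View pics/w4.png

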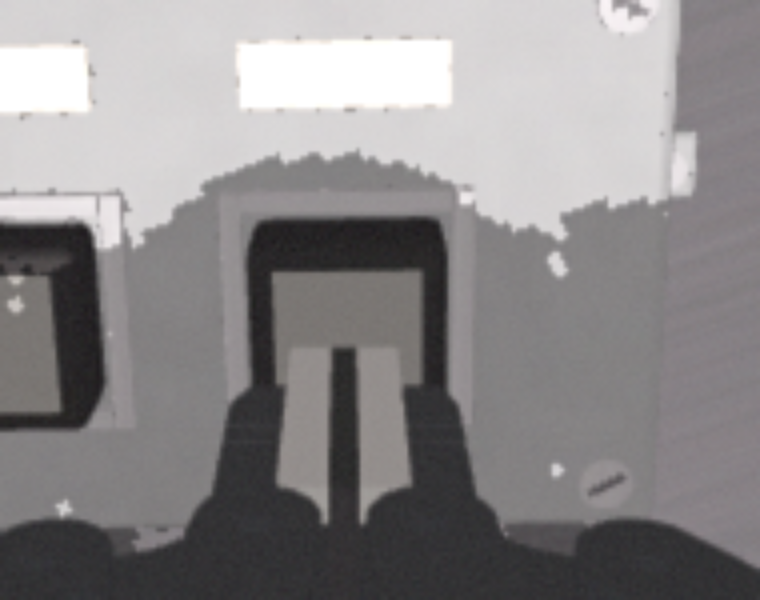

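View pics/s4.png

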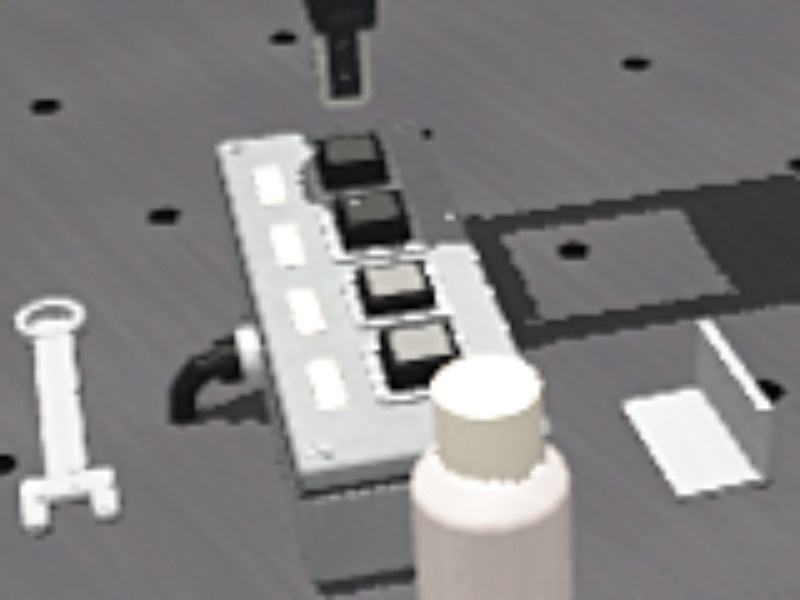

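The two views disagree. The scene view shows the fingertips at crop (343,98), well above key 4's cap at (352,155), although the measured TCP z is 72. I'll measure the tip in both depth maps.

```bash
python3 - <<'E'
from h import *
s=manip.sense();print(s["ee_pos"],s["qpos"],s["wrist_force"],s["gripper_width"])
im=manip.get_image("scene")
print("ee proj scene",w2px(im,s["ee_pos"]), "crop",(np.array(w2px(im,s["ee_pos"]))-[130,100])*5)
for u,v in [(198,117),(196,118),(201,118),(198,112)]: print(u,v,px2w(im,u,v).round(1))
u,v=130+352/5,100+155/5; print("cap",px2w(im,u,v).round(1))
im=manip.get_image("wrist")
print("ee proj wrist",w2px(im,s["ee_pos"]))
for x,y in [(305,365),(380,365),(305,350),(380,352),(305,450)]:
    u,v=170+x/4,140+y/4; print(u,v,px2w(im,u,v).round(1))
E
```

```text
[ 529.69532167 -104.74147952   72.16770944] [-0.32765423  0.42366252  1.78852279  0.00749743  0.92021681  1.61339636] [ 0.06456507 -0.25487381 -0.18961562] 0.12416691237077425
ee proj scene (np.float64(199.0223217053868), np.float64(131.63268505684377)) crop [345.11160853 158.16342528]
198 117 [534.8 -93.4 115.2]
196 118 [538.6 -96.1 112.8]
201 118 [527.9 -93.  110.9]
198 112 [534.8 -91.3 128.1]
cap [529.8 -97.5  77.1]
ee proj wrist (np.float64(254.21036465142183), np.float64(221.78539030964316))
246.25 231.25 [ 541.  -105.6  110.4]
265.0 231.25 [ 537.5 -113.8  109.7]
246.25 227.5 [ 540.6 -105.2  104.6]
265.0 228.0 [ 537.8 -114.   106.6]
246.25 252.5 [ 540.2 -106.   130.3]
```

Both depth maps put the visible fingertips at z≈105–110, about 30 mm above the caps, and no contact force has been felt. So the tips really are clear, and the reported TCP z is about 33 mm lower than them. I'll go on down in small steps with force as the guard.

```bash
for i in 1 2 3; do :; done; python3 -m crank '[[0,0,0.04,0,1],[0,0,0,0,1]]'|grep -E "ee_pos|force"; python3 -m crank '[[0,0,0.04,0,1],[0,0,0,0,1]]'|grep -E "ee_pos|force";
```

```text
ee_pos: [529.7, -104.8, 71.3]
wrist_force: [0.5, 0.5, -0.7]
ee_pos: [529.7, -104.8, 70.5]
wrist_force: [-0.7, -0.9, 0.6]
```

```bash
python3 -m crank '[[0,0,0.06,0,1],[0,0,0,0,1]]'|grep -E "ee_pos|force"; python3 -m crank '[[0,0,0.06,0,1],[0,0,0,0,1]]'|grep -E "ee_pos|force";python3 - <<'E'
from h import *
s=manip.sense();print(s["ee_pos"],s["wrist_force"])
im=manip.get_image("wrist"); cv2.imwrite("pics/w5.png",cv2.resize(im["img"],None,fx=1.5,fy=1.5)[:,:,::-1])
for u,v in [(246,229),(265,229)]: print(u,v,px2w(im,u,v).round(1))
im=manip.get_image("scene"); cv2.imwrite("pics/s5.png",cv2.resize(im["img"][0:200,100:360,::-1],None,fx=3,fy=3))
E
```

```text
ee_pos: [529.7, -104.8, 69.2]
wrist_force: [1.0, -0.4, -0.1]
ee_pos: [529.7, -104.8, 67.9]
wrist_force: [0.5, 0.6, 0.5]
[ 529.74056443 -104.75861982   67.87095346] [0.51559808 0.64966932 0.51804392]
246 229 [ 541.2 -105.4  103.7]
265 229 [ 538. -114.  104.]
```

View pics/s5.png

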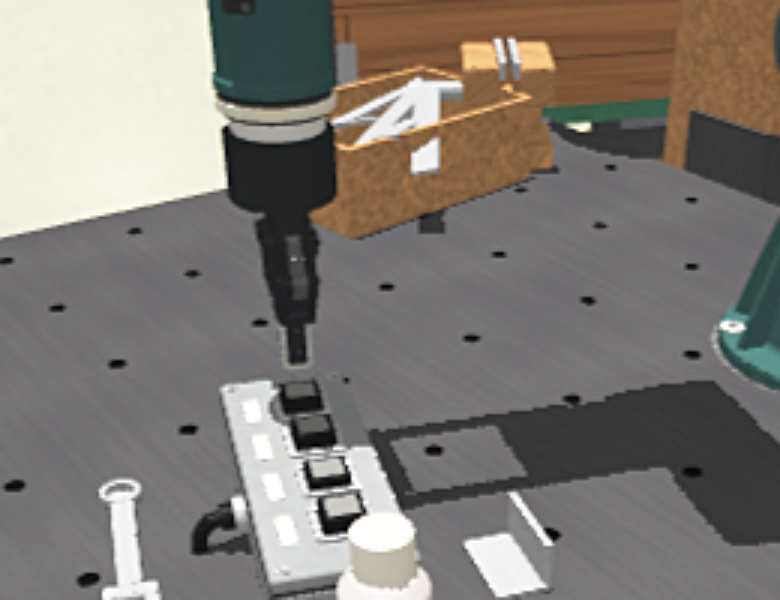

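View pics/w5.png

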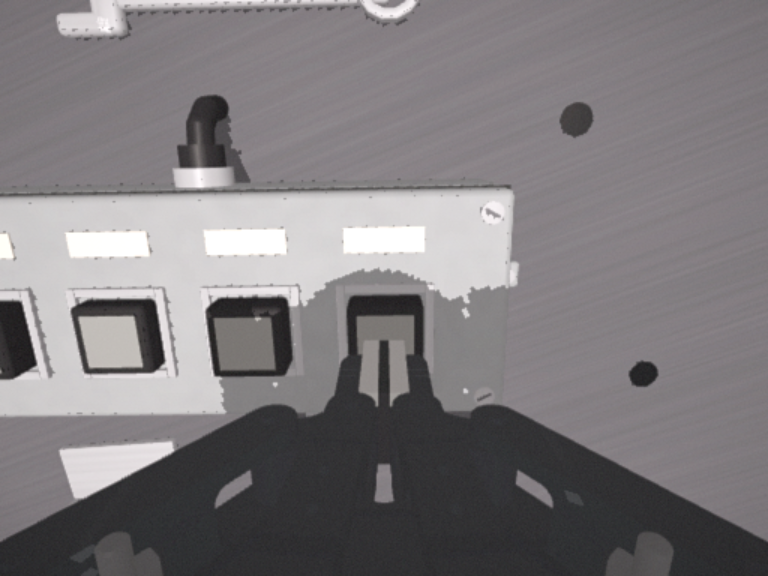

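Again the scene shows the tips at crop (296,363) against the cap at (300,392), about 28 mm clear. In xy they agree with the report. The offset is therefore along tool z only, and contact should come near reported z≈43. Descending with force checks.

```bash
python3 -m crank '[[0,0,0.1,0,1],[0,0,0.1,0,1],[0,0,0,0,1]]'|grep -E "ee_pos|force"; python3 -m crank '[[0,0,0.1,0,1],[0,0,0.1,0,1],[0,0,0,0,1]]'|grep -E "ee_pos|force"; python3 -m crank '[[0,0,0.1,0,1],[0,0,0.1,0,1],[0,0,0,0,1]]'|grep -E "ee_pos|force"; python3 - <<'E'
from h import *
s=manip.sense();print(s["ee_pos"],s["wrist_force"])
im=manip.get_image("wrist"); cv2.imwrite("pics/w6.png",cv2.resize(im["img"][140:290,170:360,::-1],None,fx=4,fy=4))
for v in [225,226,227,228,229]: print(v,px2w(im,246,v).round(1),px2w(im,265,v).round(1))
im=manip.get_image("scene"); cv2.imwrite("pics/s6.png",cv2.resize(im["img"][100:220,130:290,::-1],None,fx=5,fy=5))
E
```

```text
ee_pos: [529.9, -104.8, 63.7]
wrist_force: [-0.7, -0.4, 0.4]
ee_pos: [529.9, -104.7, 59.3]
wrist_force: [-0.2, -0.4, 0.6]
ee_pos: [529.9, -104.8, 55.1]
wrist_force: [0.7, 0.5, -0.1]
[ 529.94426063 -104.7697212    55.07585061] [ 0.72838688  0.5231056  -0.11856685]
225 [ 537.4 -103.1   75. ] [ 533.8 -112.7   75.5]
226 [ 536.9 -103.    75.3] [ 532.9 -112.4   74.5]
227 [ 541.7 -105.4   89. ] [ 537.7 -113.9   87.4]
228 [ 541.5 -105.4   89.7] [ 538.  -114.    89.5]
229 [ 541.3 -105.4   90.6] [ 537.7 -113.8   90. ]
```

View pics/s6.png

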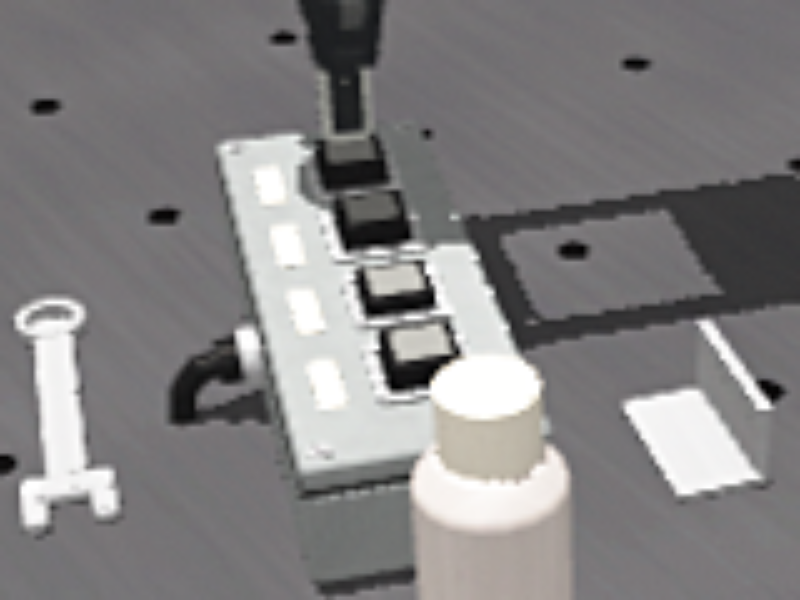

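The tip is now at about 88 for a reported 55, so the 33 mm offset holds. Contact should come at about 43 if the key is up and about 39 if it is latched.

```bash
python3 -m crank '[[0,0,0.1,0,1],[0,0,0.1,0,1],[0,0,0,0,1]]'|grep -E "ee_pos|force"; python3 -m crank '[[0,0,0.1,0,1],[0,0,0.05,0,1],[0,0,0,0,1]]'|grep -E "ee_pos|force"; python3 -m crank '[[0,0,0.05,0,1],[0,0,0,0,1]]'|grep -E "ee_pos|force"
```

```text
ee_pos: [530.2, -104.8, 51.0]
wrist_force: [-0.5, -0.0, 0.4]
ee_pos: [530.2, -104.8, 47.8]
wrist_force: [-0.3, 0.6, 0.4]
ee_pos: [530.3, -104.8, 46.8]
wrist_force: [-0.3, -0.5, 0.3]
```

```bash
python3 -m crank '[[0,0,0.05,0,1],[0,0,0,0,1]]'|grep -E "ee_pos|force"
```

```text
ee_pos: [530.4, -104.8, 46.2]
wrist_force: [-1.3, 0.3, 2.8]
```

```bash
python3 -m crank '[[0,0,0.04,0,1],[0,0,0,0,1]]'|grep -E "ee_pos|force"
```

```text
ee_pos: [530.4, -104.8, 45.6]
wrist_force: [-0.3, 0.3, 2.8]
```

```bash
python3 -m crank '[[0,0,0.05,0,1],[0,0,0,0,1]]'|grep -E "ee_pos|force"
```

```text
ee_pos: [530.3, -104.8, 44.7]
wrist_force: [-0.6, 1.1, 4.7]
```

```bash
python3 -m crank '[[0,0,0.04,0,1],[0,0,0,0,1]]'|grep -E "ee_pos|force"; python3 - <<'E'
from h import *
print(manip.sense()["ee_pos"][2],manip.sense()["wrist_force"])
E
python3 -m crank '[[0,0,-1,0,1],[0,-1,-0.5,0,1],[0,-1,0,0,1],[0,-0.7,0,0,1],[0,0,0,0,1]]'; python3 go.py 3 49
```

```text
ee_pos: [530.4, -104.8, 44.0]
wrist_force: [-0.4, 0.9, 5.7]
43.95046297082437 [-0.42086213  0.8905846   5.68759362]
time_s: 12.1
ee_pos: [550.2, -53.6, 73.3]
ee_rot: [0.982, -0.187, 0.005, -0.002]
wrist_force: [-0.5, 0.1, -1.1]
gripper_width: 0.0
t 12.1 pos [550.2  -53.56  73.31] F [-0.51  0.08 -1.15] yaw -0.376 zax [ 0.011  0.003 -1.   ]
shares [-0.13  0.07  1.21]
```

Key 4 was met at reported z≈46.3 and gave about 2.3 mm at up to 5.7 N, so it feels up. Next, key 3.

```bash
python3 -m crank '[[-0.1,0.05,0.6,0,1],[0,0,0.5,0,1],[0,0,0.1,0,1],[0,0,0,0,1]]'; python3 go.py 3 47
```

```text
time_s: 12.6
ee_pos: [546.8, -54.7, 46.5]
ee_rot: [0.982, -0.187, 0.004, -0.002]
wrist_force: [1.9, 1.5, 2.9]
gripper_width: 0.1
t 12.6 pos [546.83 -54.74  46.45] F [1.85 1.46 2.86] yaw -0.377 zax [ 0.009  0.003 -1.   ]
shares [ 0.02 -0.06 -0.03]
```

Contact with key 3 at 46.5, the same height as key 4. Stepping on.

```bash
python3 -m crank '[[0,0,0.05,0,1],[0,0,0,0,1]]'|grep -E "ee_pos|force"; python3 -m crank '[[0,0,0.05,0,1],[0,0,0,0,1]]'|grep -E "ee_pos|force"
```

```text
ee_pos: [546.9, -54.7, 46.0]
wrist_force: [-1.7, 1.6, 3.7]
ee_pos: [546.9, -54.7, 45.4]
wrist_force: [0.2, 0.6, 5.0]
```

```bash
python3 -m crank '[[0,0,0.05,0,1],[0,0,0,0,1]]'|grep -E "ee_pos|force"
```

```text
ee_pos: [546.9, -54.7, 44.5]
wrist_force: [-1.2, 1.5, 4.6]
```

```bash
python3 -m crank '[[0,0,-1,0,1],[0,-1,-0.5,0,1],[0,-1,0,0,1],[0,-0.7,0,0,1],[0,0,0,0,1]]'|grep -E "ee_pos|force"; python3 go.py 2 48
```

```text
ee_pos: [567.6, -0.8, 73.5]
wrist_force: [-0.5, -0.9, 0.2]
t 13.975 pos [567.64  -0.81  73.5 ] F [-0.51 -0.9   0.2 ] yaw -0.376 zax [ 0.008  0.003 -1.   ]
shares [0.01 0.1  1.27]
```

Key 3 gave 2 mm at about 4.6 N, so it is up. Key 2 next.

```bash
python3 -m crank '[[0,0.1,0.6,0,1],[0,0,0.5,0,1],[0,0,0.1,0,1],[0,0,0,0,1]]'|grep -E "ee_pos|force"; python3 -m crank '[[0,0,0.05,0,1],[0,0,0,0,1]]'|grep -E "ee_pos|force"; python3 go.py 2 47
```

```text
ee_pos: [565.1, -3.3, 46.0]
wrist_force: [-0.5, -0.7, -0.5]
ee_pos: [565.3, -3.7, 45.2]
wrist_force: [1.5, -0.6, -0.5]
t 14.725 pos [565.35  -3.73  45.18] F [ 1.46 -0.56 -0.5 ] yaw -0.377 zax [ 0.005  0.003 -1.   ]
shares [ 0.07 -0.08 -0.09]
```

No contact on key 2 at 45.2, so it sits lower than keys 3 and 4. Continuing gently.

```bash
python3 -m crank '[[0.07,-0.06,0.05,0,1],[0,0,0,0,1]]'|grep -E "ee_pos|force"; python3 -m crank '[[0,0,0.04,0,1],[0,0,0,0,1]]'|grep -E "ee_pos|force"
```

```text
ee_pos: [567.7, -3.2, 44.6]
wrist_force: [0.3, 0.5, 0.1]
ee_pos: [567.8, -3.1, 43.9]
wrist_force: [-1.0, -0.6, 1.4]
```

```bash
python3 -m crank '[[0,0,0.04,0,1],[0,0,0,0,1]]'|grep -E "ee_pos|force"
```

```text
ee_pos: [567.8, -3.1, 43.0]
wrist_force: [-0.8, 0.6, -0.2]
```

```bash
python3 -m crank '[[0,0,0.04,0,1],[0,0,0,0,1]]'|grep -E "ee_pos|force"
```

```text
ee_pos: [567.9, -3.1, 42.8]
wrist_force: [-0.5, -0.2, 2.8]
```

Key 2 is met only at 42.8, about 3.6 mm lower, so it is the latched one. I'll tap key 1 as well before pressing.

```bash
python3 -m crank '[[0,0,-1,0,1],[0,-1,-0.5,0,1],[0,-1,0,0,1],[0,-0.65,0,0,1],[0,0,0,0,1]]'|grep -E "ee_pos|force"; python3 go.py 1 48
```

```text
ee_pos: [588.0, 50.4, 72.5]
wrist_force: [0.1, -0.9, 0.3]
t 16.35 pos [587.99  50.45  72.45] F [ 0.07 -0.91  0.34] yaw -0.376 zax [ 0.005  0.003 -1.   ]
shares [-0.01  0.17  1.22]
```

```bash
python3 -m crank '[[0,0.14,0.6,0,1],[0,0,0.5,0,1],[0,0,0.03,0,1],[0,0,0,0,1]]'|grep -E "ee_pos|force"; python3 go.py 1 46
```

```text
ee_pos: [585.2, 47.2, 46.6]
wrist_force: [1.2, 2.4, 2.1]
t 16.85 pos [585.2   47.25  46.57] F [1.17 2.37 2.13] yaw -0.377 zax [ 0.001  0.003 -1.   ]
shares [ 0.06 -0.04  0.03]
```

```bash
python3 -m crank '[[0,0,0.06,0,1],[0,0,0,0,1]]'|grep -E "ee_pos|force"; python3 -m crank '[[0,0,0.03,0,1],[0,0,0,0,1]]'|grep -E "ee_pos|force"; python3 -m crank '[[0,0,-1,0,1],[0,1,-0.5,0,1],[0,1,0,0,1],[0,0.65,0,0,1],[0,0,0,0,1]]'|grep -E "ee_pos|force"; python3 go.py 2 48
```

```text
ee_pos: [585.3, 47.3, 46.1]
wrist_force: [-1.2, 1.7, 3.0]
ee_pos: [585.3, 47.3, 45.9]
wrist_force: [-2.2, 1.2, 3.9]
ee_pos: [563.2, -7.2, 74.7]
wrist_force: [0.4, -0.1, -0.8]
t 17.975 pos [563.23  -7.17  74.67] F [ 0.44 -0.13 -0.78] yaw -0.377 zax [ 0.     0.002 -1.   ]
shares [ 0.11 -0.28  1.33]
```

Key 1 is met at 46.5, so it is up. Now I'll press key 2 right in.

```bash
python3 -m crank '[[0.1,-0.26,0.6,0,1],[0,0,0.6,0,1],[0,0,0.2,0,1],[0,0,0,0,1]]'|grep -E "ee_pos|force"; python3 go.py 2 42
```

```text
ee_pos: [566.6, -1.8, 43.0]
wrist_force: [0.5, 0.3, 0.2]
t 18.475 pos [566.61  -1.78  43.05] F [0.53 0.34 0.18] yaw -0.377 zax [-0.002  0.003 -1.   ]
shares [0.05 0.03 0.05]
```

```bash
python3 -m crank '[[0,0,0.1,0,1],[0,0,0.1,0,1],[0,0,0,0,1]]'|grep -E "ee_pos|force"; python3 -m crank '[[0,0,0.08,0,1],[0,0,0,0,1]]'|grep -E "ee_pos|force"
```

```text
ee_pos: [566.8, -1.8, 41.0]
wrist_force: [-2.5, -0.0, 6.7]
ee_pos: [566.7, -1.8, 41.2]
wrist_force: [-2.4, 0.0, 6.7]
```

```bash
python3 -m crank '[[0,0,0.12,0,1],[0,0,0.12,0,1]]'|grep -E "ee_pos|force"; python3 -m crank '[[0,0,0.12,0,1],[0,0,0.12,0,1]]'|grep -E "ee_pos|force"
```

```text
ee_pos: [566.8, -1.8, 39.5]
wrist_force: [-7.9, 0.1, 27.7]
ee_pos: [566.9, -1.9, 39.6]
wrist_force: [-6.3, -0.3, 20.7]
```

Bottom stop found at reported 39.5, with the force jumping above 20 N. Releasing straight up.

```bash
python3 -m crank '[[0,0,-0.2,0,1],[0,0,-0.3,0,1],[0,0,-1,0,1],[0,0,-1,0,1],[-1,0,-1,0,1],[-1,0,-1,0,1],[-1,0,0,0,1],[-1,0,0,0,1],[-1,0,0,0,1],[0,0,0,0,1]]'; python3 - <<'E'
from h import *
for n in ["top","wrist"]:
    im=manip.get_image(n)
    cv2.imwrite(f"pics/{n}9.png",cv2.resize(im["img"][:,:,::-1],None,fx=1.5,fy=1.5))
    for k in [(586.7,47.5),(567.3,-2.7),(547.6,-53.8),(529.,-104.8)]:
        u,v=w2px(im,[*k,75])
        if not(3<u<508 and 3<v<380): print(n,k,"out");continue
        u,v=int(round(u)),int(round(v))
        P=[px2w(im,a,b)[2] for a in range(u-3,u+4) for b in range(v-3,v+4)]
        print(n,k,np.median(P).round(2))
E
```

```text
time_s: 20.85
ee_pos: [472.4, 36.3, 134.4]
ee_rot: [0.983, -0.185, 0.003, -0.0]
wrist_force: [-1.0, -0.2, -0.1]
gripper_width: 0.2
top (586.7, 47.5) 597.42
top (567.3, -2.7) 577.21
top (547.6, -53.8) 574.34
top (529.0, -104.8) 569.7
wrist (586.7, 47.5) 75.11
wrist (567.3, -2.7) 75.25
wrist (547.6, -53.8) 75.36
wrist (529.0, -104.8) 75.38
```

View pics/wrist9.png

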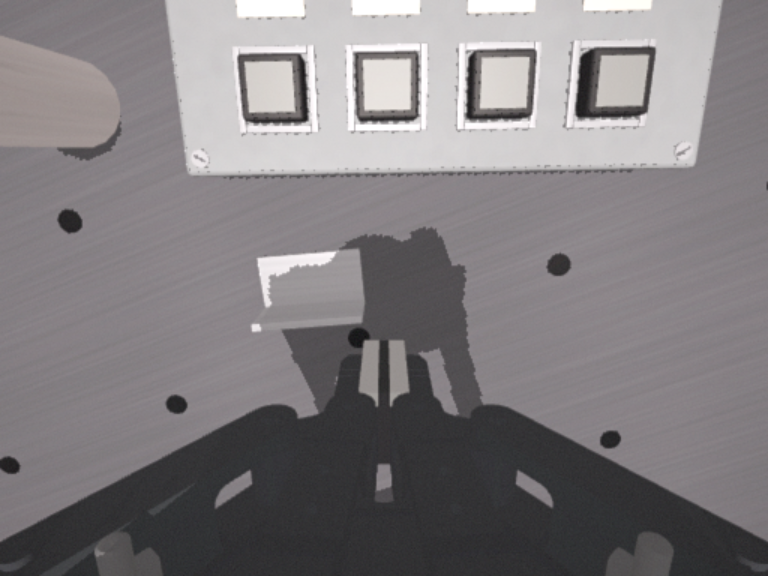

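View pics/top9.png

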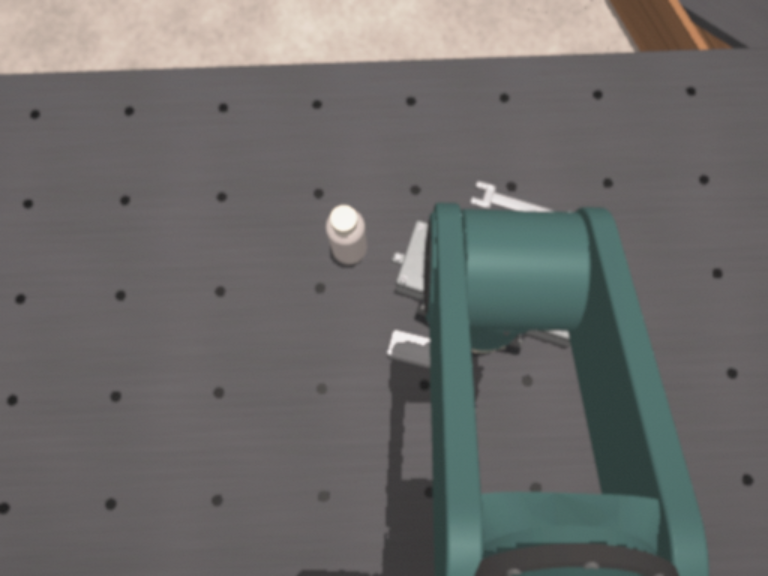

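In the wrist view all four caps, at (272,85), (387,85), (502,82) and (620,82), measure 75.1–75.4 mm. Key 2 was about 3 mm lower before. The can and the angle stand where they were, and the part of the wrench that shows looks unmoved. Handing in.

```bash
python3 - <<'E'
from h import *
im=manip.get_image("scene")
for l in ["spray_can","angle_offcut","wrench"]:
    for d in manip.silhouettes("scene",l)[:1]: print(l,d["rect"])
s=manip.sense();print(s["time_s"],s["wrist_force"],abs(s["qd"]).max())
print(manip.sign_off())
E
```

```text
spray_can [208.8, 170.0, 37.8, 85.7]
angle_offcut [162.9, 121.2, 69.6, 92.6]
wrench [132.2, 161.6, 21.6, 42.6]
21.15 [-0.3505212   0.00828631  0.21261906] 0.004978697478530271
the job is handed in; nothing more can be done
None
```

The second key from the +y end was the one left latched. I pressed it to its stop and let go, and by the last camera check all four keys now stand up.

- **Finding it:** I tapped all four keys with the shut fingertips, pushing none more than about 2.3 mm. Keys 1, 3 and 4 met the fingers at the same height and gave way from about 3 N. Key 2 met them about 3.6 mm lower.
- **Pressing it:** I pressed key 2 slowly to its bottom stop. Peak wrist force seen was about 29 N, then I released straight up and backed off.
- **Last checks:** The wrist depth picture put all four caps at 75.1–75.4 mm, where key 2 had been about 3 mm lower. The arm was clear, with no wrist force above noise. I handed in at about 21 s.
- **Bystanders:** The spray can's outline was unchanged in the scene camera. The wrench's outline differed by up to about 5 px, and the part showing from above looked unmoved. The angle offcut stood undisturbed in the wrist picture.

Three things disagreed or gave no check:
- **Tool height:** The reported height of the tool point was about 30–33 mm below the real fingertips, as seen by two cameras and by touch. I went by the cameras and the felt force instead.
- **Angle offcut:** On the last scene check the network reported the box's outline in place of the offcut, so it gave no check on that piece.
- **Top camera:** The arm hid the keys from it at the end, so it could not confirm their heights.

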